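# Turn over the upside-down parts case and stack it

### The job

One of the two identical lidded parts cases on this repair bench was put down upside down, resting on its clear lid. Turn it right way up, holding its loose lid and base closed together all the while (it may be stood on its end on the way, to take a fresh grip), and stack it squarely, edges lined up, on top of the other case, setting it down without dropping or toppling it. Leave the other case and everything else where they are.

Things in the scene. Friction and masses are not known exactly. Their poses are not given: they have to be found in the camera images.
- base_a: The upside-down case (48 mm high, on its lid, z axes down, seam 23 mm up): its black base, 38 mm wide (x), 72 mm long (y), 25 mm tall (z) with 3 mm feet; a lip goes 14 mm into the lid. Lugs, half on base, half on lid, at mid length on both long sides: 34 mm along y, to 15 mm above and below the seam, 56 mm across. Origin: centre of the underside, at the feet; z points to the lid (up when right way up). 130 g.
- lid_a: The upside-down case (48 mm high, on its lid, z axes down, seam 23 mm up): its loose clear lid, 38 (x) by 72 mm (y), flush with the base outside, 23 mm tall, 1 mm play, no catch. Origin: centre of its open edge; z points to its flat outer face. Closed, this origin lies 25 mm along z from the base's origin, axes parallel. About 60 g.
- base_b: The other case (same shape, right way up, lid top 48 mm above the table): its black base, 38 mm wide (x), 72 mm long (y), 25 mm tall (z) with 3 mm feet; a lip goes 14 mm into the lid. Lugs, half on base, half on lid, at mid length on both long sides: 34 mm along y, to 15 mm above and below the seam, 56 mm across. Origin: centre of the underside, at the feet; z points to the lid (up when right way up). 130 g.
- lid_b: The other case (same shape, right way up, lid top 48 mm above the table): its loose clear lid, 38 (x) by 72 mm (y), flush with the base outside, 23 mm tall, 1 mm play, no catch. Origin: centre of its open edge; z points to its flat outer face. Closed, this origin lies 25 mm along z from the base's origin, axes parallel. About 60 g.
- screwdriver: a screwdriver lying between the cases, 170 mm long; a bystander, to be left alone
- spool: a small aluminium spool standing on its flange, 52 mm across, 26 mm high; a bystander, to be left alone
- circuit_board: a bare circuit board lying flat, 80 x 110 mm; a bystander, to be left alone
- multimeter: a grey hand meter lying on its back, 150 x 75 mm, 35 mm high; a bystander, to be left alone
- brush: a brush with a handle, lying, 150 mm long; a bystander, to be left alone
- flux_jar: an amber glass jar, 56 mm across, 60 mm high; a bystander, to be left alone
- pry_bar: a flat steel pry bar, 150 x 16 mm, 5 mm thick; a bystander, to be left alone
Not all that is in view belongs to the job. What is shaped like the base_a but pink is not meant.

How it is judged:
By the outcome, as a careful person would: the job done as asked, in the order asked, and still so for the second after the job is handed in, with the robot touching nothing.
It also fails if it takes over 53 s, if anything falls off the work surface, if the arm or the gripper's body presses on something with over 40 N, if the wrist force passes 120 N, or if a joint passes its speed limit or range.

### The arm

A 6-joint arm with a two-finger parallel gripper is mounted at the origin on the work surface. World frame = base frame: x ahead of the robot, y to its left, z up, the work surface at z = 0. Lengths are in mm, angles in rad, forces in N, time in s.
With the tool pointing down it reaches from about 300 to 775 mm from the base axis. Payload 14.6 kg.
Tool frame: the origin (TCP) lies at the very end of the fingers, on their centre line; the grasp point (between the pads) lies 19 mm behind it; z points along the fingers, y is the direction in which the jaws open and shut (so a half turn about z gives the same grasp; the last joint's range is limited). The gripper opens to 94 mm and grips with 3 to 60 N. Pads are 16 mm wide; open, the fingers measure 119 mm over their backs; the gripper's body (75 mm by 177 mm) begins 78 mm behind the grasp point.
Start: joints at [-0.067, 0.3, 1.521, -0, 1.321, -0.067], TCP at [549.99, -0.002, 205.446] pointing down, gripper open.
Joint ranges: [-3.03, 3.03], [-0.79, 2.21], [0.23, 2.52], [-1.04, 4.18], [0, 3.07], [-2.55, 2.55]. Speed limits (rad/s): [2.22, 2.22, 2.57, 3.14, 3.14, 3.14].

### API

Orientations are given as [roll, pitch, yaw] about the fixed x, y, z axes, in that order (R = Rz(yaw) Ry(pitch) Rx(roll)).
In Python, from cell import manip gives the robot as it stands.
- The arm moves only by the shell command python3 -m inch 'ROWS' [FORCE]. ROWS is a JSON object of lists of equal length, an entry for each row: "grip": the opening, from -1 (shut) to 1 (fully open), so that 0 is half open; "travel": the shift along the world's x, y, z in cm, a list of three; "turn": the turn, a rotation vector about the world's x, y, z in degrees, a list of three. A call has 1 to 10 rows; each row is the pose to reach, as a shift and turn from the pose measured when the call began; what a row does not reach only later rows make up. A row lasts 1/8 s, in which the tool goes at most 62.5 mm and 10.7 degrees, less where a joint would pass 70% of its speed; a pose out of reach is approached as far as the arm can. A call with a gripper value outside its range is refused whole. The fingers move at their own pace and stop on an object; FORCE is the grip in N (left out, the last holds). Time passes only in rows, so rows that repeat a pose let the fingers close. It gives the time, the measured TCP pose, the force and the opening at its end, in the units of the state.
- manip.read_state(): the state, without advancing time (a new reading comes with each control period).
- manip.camera(name): name is "scene" or "side" or "wrist"; returns (picture, depth): 400x640x3 uint8, red, green, blue; 400x640 float32, mm along the optical axis (not along the pixel's ray), 0 where there is no reading.
- manip.calibration(name): a dict with "fx", "fy", "cx", "cy" (pixels), "world_from_camera" (4x4, takes a point from camera to world coordinates). Camera axes: x right, y up, looking along -z (the intrinsics and any distortion apply to the point x, -y, -z); pixel columns grow to the right and rows downward; lengths in mm; the calibration is good to about 2 mm. A picture is of the moment at which its call begins: read the wrist's pose just before it. calibration takes no time and is no camera call; for the wrist camera it gives the pose at the moment of the call.
- manip.sign_off(): hands the job in, once; it reports no verdict.
Trained networks look in the newest picture that a camera, given by its name, has taken for a name from the list of things; names that differ only in an ending like _2 or _b are one class to them, and where a whole thing is asked for, a point or a joint stands for the part that bears it (a point fixed in the world has none). Each returns a list of dicts, best first, with "p" (0 to 1); they miss things now and then, are a little off and sometimes report something else, mostly with a low value. They report only what shows in the picture. A call takes as long as a camera call. They do not tell look-alikes from the thing itself.
- manip.look_for(camera, label): "bbox" ([left, top, right, bottom] in pixels, round what is visible of it).
The state is a dict: "clock": time; "joints": joint angles; "qd": joint speeds; "effort": joint torques, N m; "eef_pos": TCP position; "eef_rot": TCP orientation; "wrist_force": force on the tool from outside, world axes, zero at the start; "moment": the same for the moment, N m; "finger_gap": finger opening in mm.
Only numpy, scipy, OpenCV 4.12 (cv2) and the standard library are available. Lean on these libraries where they do the work, as an engineer would, in place of code of your own. Each camera call takes 0.05 s, during which the arm holds its last target.

## Working session

There is one attempt and no reset: what is moved stays moved. The work goes in short steps, Python scripts to look and compute and a shell command to move; the robot and the scene stay as the last step left them, time stands still between calls to the robot, and variables do not carry over. Pictures are saved under pics/ and viewed, and the job is handed in when it is done.

```bash
ls; mkdir -p pics; python3 - <<'E'
from cell import manip
import cv2
s=manip.read_state(); print(s)
for n in ["scene","side","wrist"]:
    p,d=manip.camera(n); cv2.imwrite(f"pics/{n}0.png",p[:,:,::-1])
    c=manip.calibration(n); print(n,c)
    for l in ["base_a","lid_a"]:
        print(l,[(x['p'],x['bbox']) for x in manip.look_for(n,l)])
E
```

```text
pics
{'clock': 0.0, 'joints': array([-6.66066163e-02,  3.00483249e-01,  1.52161334e+00, -4.47459889e-06,
        1.32070781e+00, -6.65690207e-02]), 'qd': array([ 0.00014221, -0.001481  , -0.00112439, -0.00104969, -0.00143213,
       -0.00037973]), 'effort': array([-1.53750298e-03, -5.31805658e+01, -3.52735734e+01,  7.07558286e-02,
        2.43994006e-02, -4.79655944e-05]), 'eef_pos': array([5.49720878e+02, 1.08706581e-02, 2.04866028e+02]), 'eef_rot': array([-3.14038331e+00, -7.62802394e-05,  1.57075980e+00]), 'wrist_force': array([ 0.24066128, -0.54681458,  1.22061478]), 'moment': array([-0.02827494,  0.02155205,  0.00442007]), 'finger_gap': 93.6753578879211}
scene {'fx': 378.8525257524203, 'fy': 378.8525257524203, 'cx': 319.7450933497963, 'cy': 198.5922430808433, 'world_from_camera': array([[ 8.49909559e-01, -3.10374818e-01,  4.25818288e-01,
         9.45060027e+02],
       [ 5.26830744e-01,  4.84953243e-01, -6.98047075e-01,
        -6.99924896e+02],
       [ 1.01542740e-02,  8.17611047e-01,  5.75681393e-01,
         6.25718965e+02],
       [ 0.00000000e+00,  0.00000000e+00,  0.0000
[... 926 characters left out ...]
[269.9, 221.6, 325.0, 232.4])]
wrist {'fx': 279.38544284081985, 'fy': 279.38544284081985, 'cx': 315.20757143186233, 'cy': 202.18276663380132, 'world_from_camera': array([[ 9.99999314e-01, -1.10855545e-03,  3.77892808e-04,
         5.49798751e+02],
       [ 9.91952351e-04,  9.73201867e-01,  2.29950303e-01,
         6.63477136e+01],
       [-6.22678648e-04, -2.29949770e-01,  9.73202299e-01,
         3.84007002e+02],
       [ 0.00000000e+00,  0.00000000e+00,  0.00000000e+00,
         1.00000000e+00]])}
base_a [(0.97, [132.7, 7.1, 188.7, 82.7]), (0.81, [232.5, 0.0, 294.3, 43.1]), (0.66, [256.8, 310.6, 298.0, 330.4])]
lid_a [(0.75, [245.0, 4.4, 294.0, 51.5]), (0.62, [252.2, 310.4, 299.3, 356.5])]
```

View pics/scene0.png

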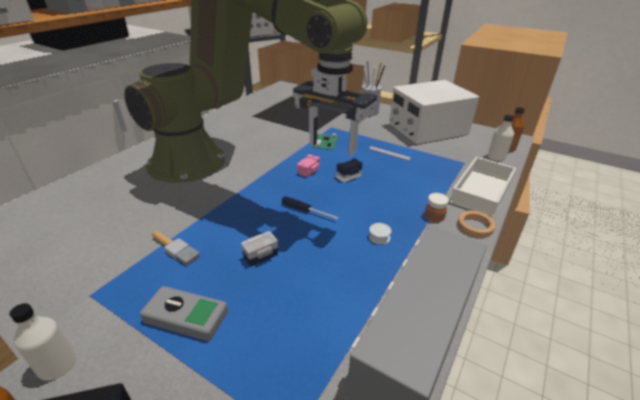

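View pics/side0.png

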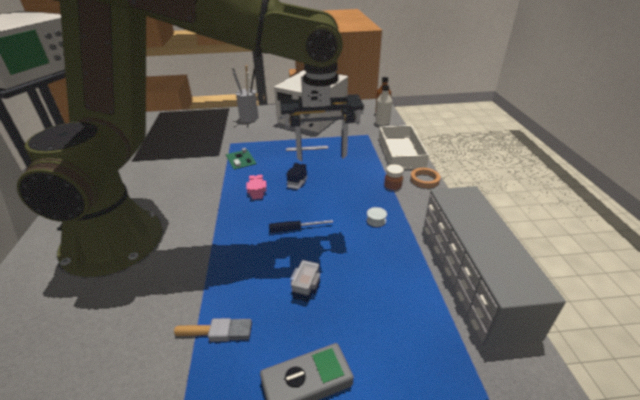

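View pics/wrist0.png

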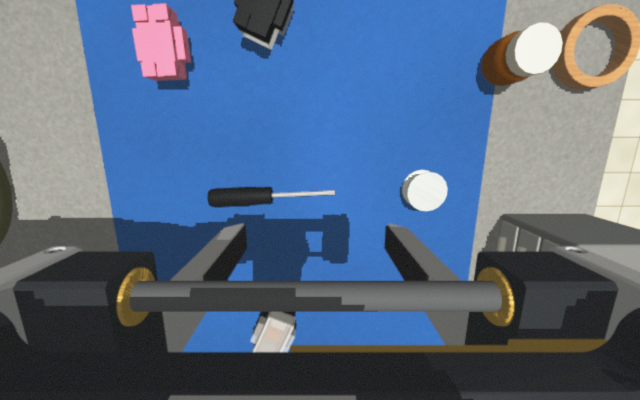

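The upside-down case A (black on top) is in the wrist picture at about (265,20), with case B at about (276,333). The pink decoy is at (160,40) and the screwdriver lies between the cases. Next I localise both cases from depth.

```bash
cat > h.py <<'E'
from cell import manip
import numpy as np, cv2
def cloud(n):
    c=manip.calibration(n); p,d=manip.camera(n)
    v,u=np.mgrid[0:400,0:640]
    P=np.stack([(u-c['cx'])/c['fx']*d,-(v-c['cy'])/c['fy']*d,-d],-1)
    T=c['world_from_camera']; W=P@T[:3,:3].T+T[:3,3]
    W[d<=0]=np.nan
    return p,d,W
def rect(W,m):
    q=W[m][:,:2].astype(np.float32)
    r=cv2.minAreaRect(q); return r
E
python3 - <<'E'
from h import *
for n in ["scene","side","wrist"]:
    p,d,W=cloud(n)
    z=W[...,2]
    m=(z>6)&(z<70)&(W[...,0]>250)&(W[...,0]<800)&(abs(W[...,1])<500)
    k,l,st,ce=cv2.connectedComponentsWithStats(m.astype(np.uint8))
    for i in range(1,k):
        if st[i,4]<80: continue
        q=W[l==i]; print(n,st[i],"ctr",np.median(q,0).round(),"min",np.percentile(q,2,0).round(),"max",np.percentile(q,98,0).round(), p[l==i].mean(0).round())
E
```

```text
scene [297 155  22  21 317] ctr [377. 157.  33.] min [350. 132.   8.] max [397. 203.  40.] [171. 105. 133.]
scene [336 158  26  22 451] ctr [500. 195.  37.] min [463. 172.   8.] max [524. 241.  48.] [55. 61. 76.]
scene [424 193  22  28 384] ctr [782. 136.  46.] min [761. 128.   9.] max [799. 177.  61.] [139. 125. 118.]
scene [281 196  56  23 323] ctr [463. -19.  18.] min [410. -28.   8.] max [568.  -6.  26.] [52. 61. 80.]
scene [370 223  21  18 288] ctr [697. -10.  25.] min [674. -29.   7.] max [720.  19.  27.] [177. 181. 181.]
scene [241 231  37  35 849] ctr [ 497. -227.   41.] min [ 461. -255.    9.] max [ 519. -186.   49.] [118. 117. 123.]
scene [158 234  42  31 613] ctr [ 327. -313.   17.] min [ 255. -332.    7.] max [ 371. -293.   21.] [143. 139. 136.]
scene [ 140  286   88   55 3034] ctr [ 485. -438.   31.] min [ 407. -480.    9.] max [ 552. -386.   36.] [107. 118. 112.]
side [287 162  21  26 409] ctr [495. 189.  39.] min [465. 172.   9.] max [526. 242.  49.] [46. 52. 67.]
side [385 165  16  24 331] ctr [779. 139.  39.] min [761. 129.   8.] max [799. 174.  62.] [128. 112. 102.]
[... 657 characters left out ...]
.] [107. 117. 108.]
wrist [ 233    0   62   49 2159] ctr [493. 191.  44.] min [463. 172.   9.] max [522. 210.  49.] [63. 65. 66.]
wrist [ 132    4   59   77 3547] ctr [375. 170.  36.] min [344. 134.  16.] max [397. 204.  40.] [219. 141. 169.]
wrist [ 482   23   75   63 3190] ctr [772. 153.  58.] min [758. 130.   9.] max [798. 179.  61.] [172. 160. 144.]
wrist [ 407  172   41   39 1221] ctr [695.  -3.  25.] min [672. -27.  24.] max [719.  19.  27.] [235. 239. 234.]
wrist [ 208  187  127   21 1469] ctr [460. -10.  22.] min [410. -25.  12.] max [566.  -1.  26.] [70. 74. 80.]
wrist [ 250  312   47   41 1593] ctr [ 492. -202.   47.] min [ 461. -232.   17.] max [ 519. -178.   49.] [171. 167. 163.]
```

```bash
python3 -m inch '{"grip":[1,1,1,1],"travel":[[-2.5,5,0],[-5.5,11,0],[-5.5,11,0],[-5.5,11,0]],"turn":[[0,0,0],[0,0,0],[0,0,0],[0,0,0]]}' ; python3 - <<'E'
from h import *
p,d,W=cloud("wrist"); cv2.imwrite("pics/w1.png",p[:,:,::-1])
np.savez("w1.npz",p=p,W=W)
z=W[...,2]; R=(abs(W[...,0]-493)<50)&(abs(W[...,1]-207)<55)
for lo,hi in [(42,55),(28,55),(10,55)]:
    m=R&(z>lo)&(z<hi); print(lo,m.sum(),rect(W,m),np.median(z[m]))
print(manip.read_state()['joints'])
E
```

```text
clock: 1.1
eef_pos: [495.2, 110.0, 205.6]
eef_rot: [3.141, 0.0, 1.572]
wrist_force: [-0.8, 1.4, -0.4]
finger_gap: 93.9
42 2184 ((492.6780700683594, 211.70675659179688), (72.00408172607422, 37.989891052246094), 65.50254821777344) 45.01091778388462
28 2635 ((492.6549987792969, 211.71505737304688), (72.00457763671875, 55.99567794799805), 65.4955062866211) 44.68976737949555
10 2641 ((492.6549987792969, 211.71505737304688), (72.00457763671875, 55.99567794799805), 65.4955062866211) 44.679485557948794
[ 1.45269709e-01  2.04650373e-01  1.64009908e+00 -1.49183556e-04
  1.29671961e+00  1.45625639e-01]
```

View pics/w1.png

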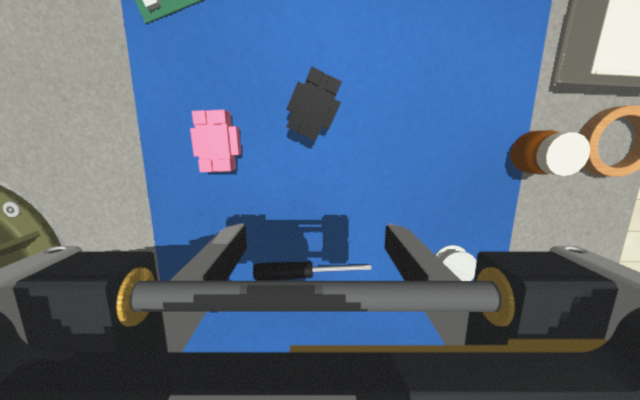

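Depth gives A's top as 72.0 x 38.0 mm (56.0 mm over the lugs). Its centre is (492.7, 211.7) and its long axis lies at 65.5°, which agrees with the black case at pixel (315,105). Next, case B.

```bash
python3 -m inch '{"grip":[1,1,1,1,1,1,1,1,1,1],"travel":[[0,-5,0],[0,-11,0],[0,-17,0],[0,-23,0],[0,-29,0],[0,-35,0],[0,-41,0],[0,-42,0],[0,-42,0],[0,-42,0]],"turn":[[0,0,0],[0,0,0],[0,0,0],[0,0,0],[0,0,0],[0,0,0],[0,0,0],[0,0,0],[0,0,0],[0,0,0]]}' ; python3 - <<'E'
from h import *
p,d,W=cloud("wrist"); cv2.imwrite("pics/w2.png",p[:,:,::-1])
z=W[...,2]; R=(abs(W[...,0]-490)<50)&(abs(W[...,1]+220)<55)
for lo,hi in [(42,55),(28,55),(10,55)]:
    m=R&(z>lo)&(z<hi); print(lo,m.sum(),rect(W,m),np.median(z[m]))
print(manip.read_state()['joints'],manip.read_state()['wrist_force'])
E
```

```text
clock: 2.4
eef_pos: [495.5, -309.7, 205.6]
eef_rot: [3.141, -0.0, 1.571]
wrist_force: [-0.5, 0.4, 0.2]
finger_gap: 94.1
42 2165 ((491.4198913574219, -217.85488891601562), (72.01668548583984, 45.90141677856445), 66.28695678710938) 47.53176464107128
28 2599 ((487.93890380859375, -216.31678771972656), (72.0042495727539, 56.031402587890625), 66.2081298828125) 47.33358358438937
10 2602 ((487.93890380859375, -216.31678771972656), (72.0042495727539, 56.031402587890625), 66.2081298828125) 47.33155039984979
[-6.21039612e-01  3.76202915e-01  1.41881641e+00  8.55679028e-05
  1.34614873e+00 -6.21968166e-01] [-0.5306051  -0.77126308 -0.32144052]
```

View pics/w2.png

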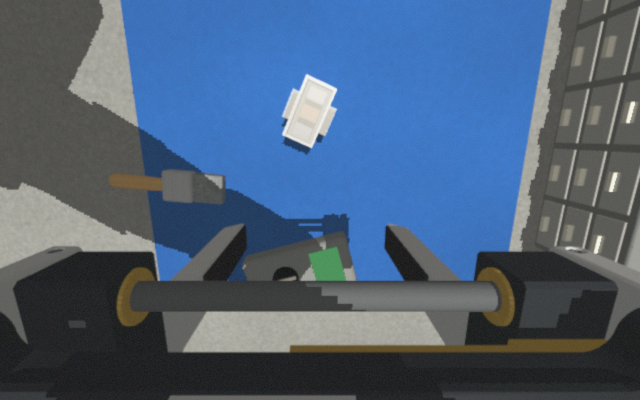

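B is at (488, -216), long axis 66.2°, so nearly parallel to A. Each quarter turn will go from tool tilt +45° to -45° about the jaw axis. Both grasps squeeze the lugs across the seam, with the case stood on its end between them. Now I work out the moves.

```bash
cat >> h.py <<'E'
from scipy.spatial.transform import Rotation as Ro
def Rtool(ang,tilt):
    # ang: world angle (deg) of u (case long axis); tilt>0: tool points to +u
    u=np.array([np.cos(np.radians(ang)),np.sin(np.radians(ang)),0]); t=np.radians(tilt)
    a=np.sin(t)*u+np.array([0,0,-np.cos(t)])
    j=np.array([u[1],-u[0],0])
    return np.stack([np.cross(j,a),j,a],1),a
def plan(G,ang,tilt,back=19):
    s=manip.read_state(); R,a=Rtool(ang,tilt)
    T=np.array(G)+back*a
    R0=Ro.from_euler('xyz',s['eef_rot'])
    dv=(Ro.from_matrix(R)*R0.inv()).as_rotvec(degrees=True)
    print("G",G,"tilt",tilt,"TCP",T.round(1),"travel cm",((T-s['eef_pos'])/10).round(2),"turn",dv.round(1), "|turn|",np.linalg.norm(dv).round(1))
def G():
    s=manip.read_state(); R=Ro.from_euler('xyz',s['eef_rot']).as_matrix()
    return s['eef_pos']-19*R[:,2],R
E
python3 - <<'E'
from h import *
plan([493,212,140],65.5,45)
plan([493,212,24],65.5,45)
E
```

```text
G [493, 212, 140] tilt 45 TCP [498.6 224.2 126.6] travel cm [ 0.3  53.38 -7.92] turn [ 44.3  -9.6 -23.3] |turn| 51.0
G [493, 212, 24] tilt 45 TCP [498.6 224.2  10.6] travel cm [  0.3   53.38 -19.52] turn [ 44.3  -9.6 -23.3] |turn| 51.0
```

```bash
python3 -m inch '{"grip":[1,1,1,1,1,1,1,1,1,1],"travel":[[0,5,0],[0,11,0],[0,17,0],[0,23,0],[0,29,0],[0,35,-2],[0.3,41,-4],[0.3,47,-6],[0.3,53.4,-8],[0.3,53.4,-8]],"turn":[[0,0,0],[0,0,0],[4.4,-1,-2.3],[11,-2.4,-5.8],[17.7,-3.8,-9.3],[24.4,-5.3,-12.8],[31,-6.7,-16.3],[37.6,-8.2,-19.8],[44.3,-9.6,-23.3],[44.3,-9.6,-23.3]]}' 40; python3 - <<'E'
from h import *
print(G()[0],manip.read_state()['joints'].round(2))
plan([493,212,24],65.5,45)
E
```

```text
clock: 3.7
eef_pos: [496.0, 227.2, 124.0]
eef_rot: [-3.136, -0.785, 1.142]
wrist_force: [0.7, -1.3, 0.6]
finger_gap: 93.7
[490.52381685 214.92411817 137.44689227] [ 0.04  0.24  2.02  1.07  0.8  -0.29]
G [493, 212, 24] tilt 45 TCP [498.6 224.2  10.6] travel cm [  0.26  -0.29 -11.34] turn [-0.1 -0.2 -0.1] |turn| 0.3
```

```bash
python3 -m inch '{"grip":[1,1,1,1,1],"travel":[[0.3,-0.3,-3],[0.3,-0.3,-6],[0.3,-0.3,-9],[0.3,-0.3,-11.3],[0.3,-0.3,-11.3]],"turn":[[0,0,0],[0,0,0],[0,0,0],[0,0,0],[0,0,0]]}' 40; python3 - <<'E'
from h import *
print(G()[0],manip.read_state()['joints'].round(2))
p,d,W=cloud("wrist"); cv2.imwrite("pics/w3.png",p[:,:,::-1])
E
```

```text
clock: 4.32
eef_pos: [498.8, 224.2, 10.7]
eef_rot: [-3.135, -0.784, 1.142]
wrist_force: [0.2, -0.6, 0.4]
finger_gap: 93.9
[493.31908393 211.93618977  24.11916965] [ 0.03  0.5   2.04  1.34  0.71 -0.67]
```

View pics/w3.png

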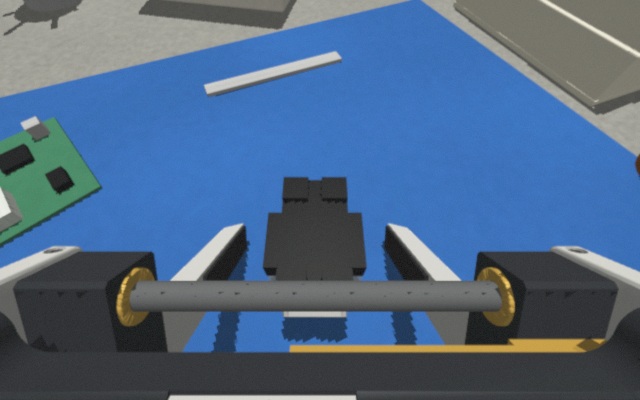

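The case is centred between the open fingers (lug edges at columns 264 and 366, picture centre 315). Closing.

```bash
python3 -m inch '{"grip":[-1,-1,-1,-1,-1,-1],"travel":[[0,0,0],[0,0,0],[0,0,0],[0,0,0],[0,0,0],[0,0,0]],"turn":[[0,0,0],[0,0,0],[0,0,0],[0,0,0],[0,0,0],[0,0,0]]}' 40; python3 - <<'E'
from h import *
print(G()[0]);
plan([493,212,130],65.5,45)
plan([540,100,130],65.5,-45)
E
```

```text
clock: 5.12
eef_pos: [499.3, 224.3, 11.9]
eef_rot: [-3.137, -0.785, 1.143]
wrist_force: [-2.7, -2.2, 6.1]
finger_gap: 56.1
[493.79129646 212.05457882  25.30321944]
G [493, 212, 130] tilt 45 TCP [498.6 224.2 116.6] travel cm [-7.000e-02 -1.000e-02  1.047e+01] turn [-0.1 -0.2 -0.2] |turn| 0.3
G [540, 100, 130] tilt -45 TCP [534.4  87.8 116.6] travel cm [  3.52 -13.65  10.47] turn [-82.  37.  -0.] |turn| 90.0
```

```bash
python3 -m inch '{"grip":[-1,-1,-1,-1,-1,-1],"travel":[[0,0,1],[0,0,3],[0,0,6],[0,0,9],[0,0,10.5],[0,0,10.5]],"turn":[[0,0,0],[0,0,0],[0,0,0],[0,0,0],[0,0,0],[0,0,0]]}' 40; python3 - <<'E'
from h import *
print(G()[0]);
p,d,W=cloud("wrist"); cv2.imwrite("pics/w4.png",p[:,:,::-1])
p,d,W=cloud("scene"); cv2.imwrite("pics/s4.png",cv2.resize(p[100:250,230:470,::-1],None,fx=3,fy=3))
plan([540,100,130],65.5,-45)
E
```

```text
clock: 5.88
eef_pos: [499.6, 224.2, 118.0]
eef_rot: [-3.14, -0.786, 1.145]
wrist_force: [-1.1, -0.2, -2.2]
finger_gap: 55.9
[494.05719957 211.98737844 131.40673564]
G [540, 100, 130] tilt -45 TCP [534.4  87.8 116.6] travel cm [  3.55 -13.64   0.02] turn [-82.  37.   0.] |turn| 89.9
```

View pics/w4.png

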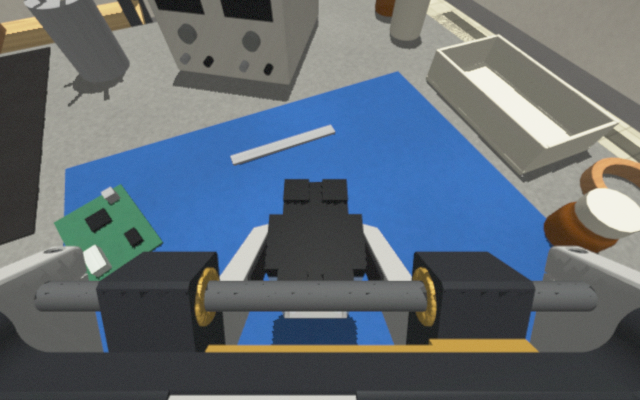

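View pics/s4.png

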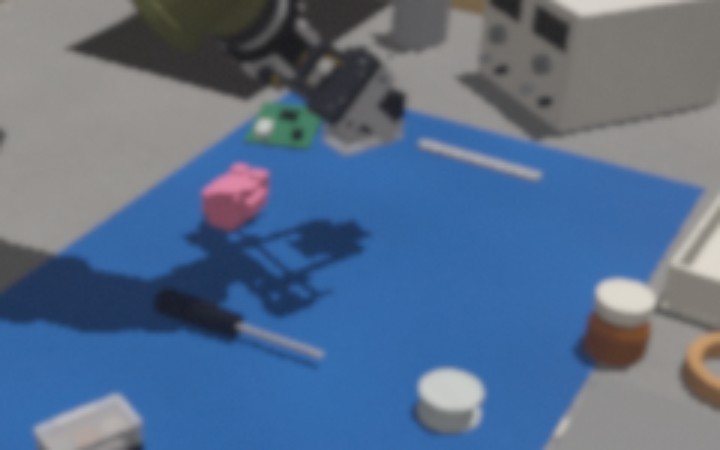

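Case A is lifted with lid and base together. Now I turn it on its end while carrying it to a clear spot.

```bash
python3 -m inch '{"grip":[-1,-1,-1,-1,-1,-1,-1,-1,-1,-1],"travel":[[0.4,-1.4,0],[0.8,-2.8,0],[1.2,-4.2,0],[1.6,-5.6,0],[2,-7,0],[2.4,-8.4,0],[2.8,-9.8,0],[3.2,-11.2,0],[3.4,-12.4,0],[3.5,-13.6,0]],"turn":[[-8.2,3.7,0],[-16.4,7.4,0],[-24.6,11.1,0],[-32.8,14.8,0],[-41,18.5,0],[-49.2,22.2,0],[-57.4,25.9,0],[-65.6,29.6,0],[-73.8,33.3,0],[-82,37,0]]}' 40; python3 - <<'E'
from h import *
print(G()[0],manip.read_state()['joints'].round(2));
plan([540,100,130],65.5,-45)
E
```

```text
clock: 7.22
eef_pos: [533.8, 88.2, 115.3]
eef_rot: [-3.14, 0.791, 1.145]
wrist_force: [-0.1, -0.7, -1.6]
finger_gap: 55.8
[539.41307369 100.44568331 128.64715323] [ 0.35  0.73  1.3  -0.54  1.71  0.87]
G [540, 100, 130] tilt -45 TCP [534.4  87.8 116.6] travel cm [ 0.06 -0.04  0.13] turn [ 0.3 -0.2 -0. ] |turn| 0.3
```

```bash
python3 - <<'E'
from h import *
p,d,W=cloud("scene"); a=cv2.resize(p[110:230,280:440,::-1],None,fx=4,fy=4)
cv2.imwrite("pics/s5.png",a)
m=(W[...,2]>70)&(W[...,2]<130)&(abs(W[...,0]-540)<80)&(abs(W[...,1]-100)<80)
p2,d2,W2=cloud("side"); cv2.imwrite("pics/d5.png",cv2.resize(p2[110:230,240:400,::-1],None,fx=4,fy=4))
for W in (W,W2):
    m=(W[...,2]>60)&(W[...,2]<170)&(abs(W[...,0]-540)<70)&(abs(W[...,1]-100)<80)
    q=W[m]; print(len(q),np.percentile(q[:,2],[0,1,5,50]).round(1))
E
```

```text
853 [ 91.9  93.5  98.5 146.4]
865 [ 90.3  92.7  99.4 143.1]
```

View pics/s5.png

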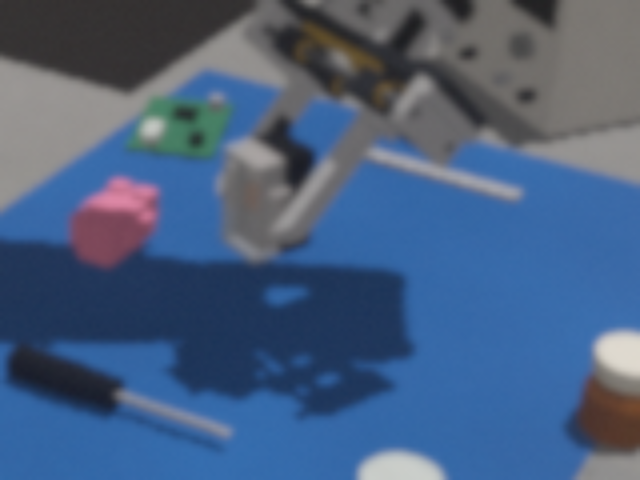

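View pics/d5.png

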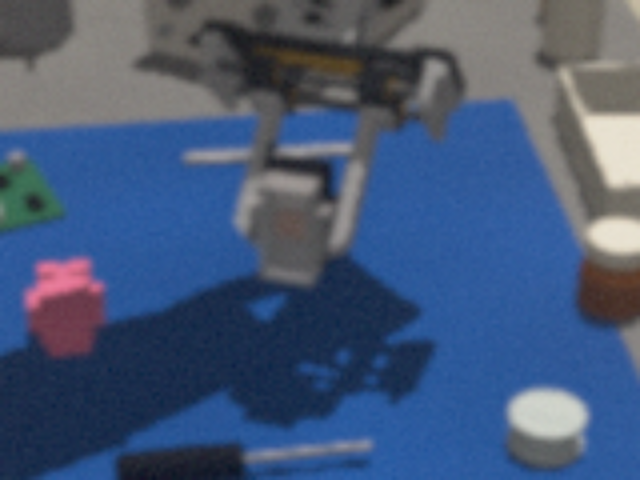

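The case is held upright with the lid facing -u, its lower end 92 mm up. Lowering.

```bash
python3 -m inch '{"grip":[-1,-1,-1,-1,-1,-1],"travel":[[0,0,-2.5],[0,0,-5],[0,0,-7],[0,0,-8.3],[0,0,-8.8],[0,0,-8.8]],"turn":[[0.3,-0.2,0],[0.3,-0.2,0],[0.3,-0.2,0],[0.3,-0.2,0],[0.3,-0.2,0],[0.3,-0.2,0]]}' 40; python3 - <<'E'
from h import *
print(G()[0],manip.read_state()['wrist_force'])
p,d,W=cloud("scene")
m=(W[...,2]>3)&(W[...,2]<170)&(abs(W[...,0]-540)<70)&(abs(W[...,1]-100)<60)
print(np.percentile(W[m][:,2],[0,1,5]))
E
python3 -m inch '{"grip":[-1,-1,-1,-1],"travel":[[0,0,-0.1],[0,0,-0.2],[0,0,-0.25],[0,0,-0.25]],"turn":[[0,0,0],[0,0,0],[0,0,0],[0,0,0]]}' 40
```

```text
clock: 8.07
eef_pos: [533.1, 88.6, 24.9]
eef_rot: [-3.136, 0.785, 1.148]
wrist_force: [0.2, -0.1, -1.9]
finger_gap: 56.0
[538.73719362 100.75646789  38.35682557] [ 0.17190206 -0.10745958 -1.86946294]
[ 3.01033117  4.0158464  13.92355866]
clock: 8.62
eef_pos: [533.3, 88.6, 22.8]
eef_rot: [-3.137, 0.785, 1.148]
wrist_force: [0.2, -0.9, -2.6]
finger_gap: 55.9
```

```bash
python3 -m inch '{"grip":[-1,-1,-1],"travel":[[0,0,-0.05],[0,0,-0.1],[0,0,-0.1]],"turn":[[0,0,0],[0,0,0],[0,0,0]]}' 40
```

```text
clock: 9.0
eef_pos: [533.3, 88.6, 22.3]
eef_rot: [-3.137, 0.785, 1.147]
wrist_force: [-2.8, 0.8, 6.0]
finger_gap: 55.4
```

```bash
python3 -c "
from h import *
p,d,W=cloud('scene')
cv2.imwrite('pics/s6.png',cv2.resize(p[110:230,280:440,::-1],None,fx=4,fy=4))
print(G()[0])"
```

```text
[538.89248705 100.85628849  35.687462  ]
```

View pics/s6.png

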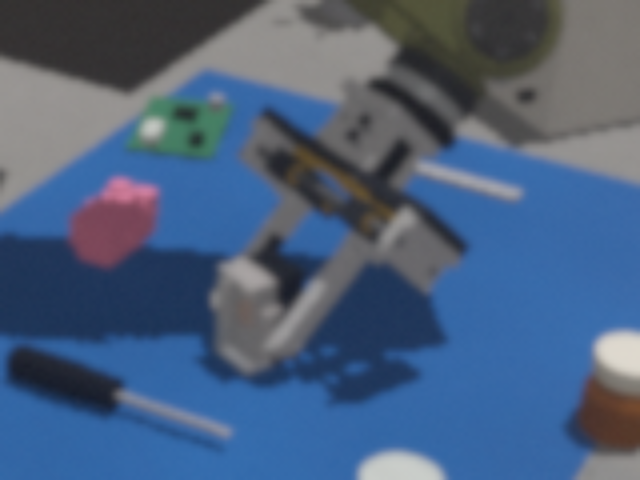

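Contact is felt (about 8 N upward). Releasing.

```bash
python3 -m inch '{"grip":[0.25,0.3,0.4,0.7,1,1,1],"travel":[[0,0,0],[0,0,0],[0,0,0],[0,0,0],[0,0,0],[0,0,0],[0,0,0]],"turn":[[0,0,0],[0,0,0],[0,0,0],[0,0,0],[0,0,0],[0,0,0],[0,0,0]]}' 40
python3 - <<'E'
from h import *
p,d,W=cloud('scene')
cv2.imwrite('pics/s7.png',cv2.resize(p[110:230,280:440,::-1],None,fx=4,fy=4))
p,d,W=cloud('wrist')
cv2.imwrite('pics/w7.png',p[:,:,::-1])
plan([539,101,36],65.5,0)
plan([539,101,36],65.5,45)
E
```

```text
clock: 9.93
eef_pos: [533.3, 88.6, 22.2]
eef_rot: [-3.137, 0.785, 1.147]
wrist_force: [0.2, 0.1, -0.5]
finger_gap: 94.0
G [539, 101, 36] tilt 0 TCP [539. 101.  17.] travel cm [ 0.57  1.24 -0.52] turn [ 40.9 -18.8  -0.1] |turn| 45.0
G [539, 101, 36] tilt 45 TCP [544.6 113.2  22.6] travel cm [1.13 2.46 0.03] turn [ 81.8 -37.4  -0.2] |turn| 90.0
```

View pics/s7.png

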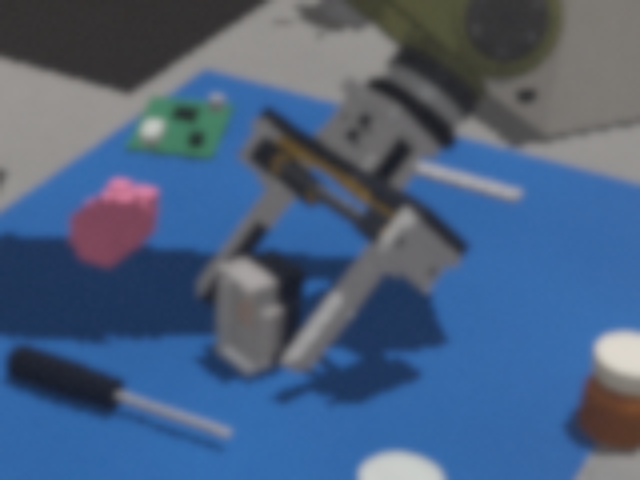

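View pics/w7.png

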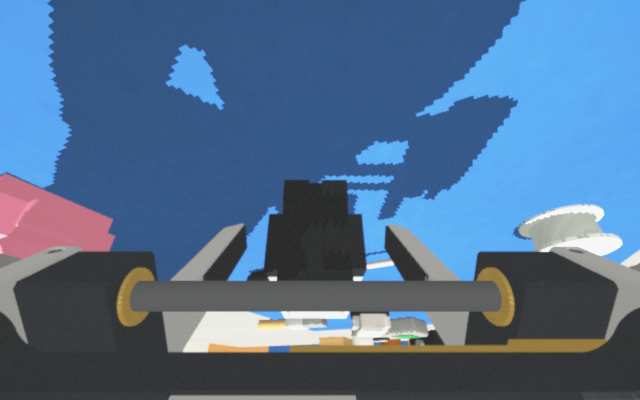

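Case A stands closed on its end, with the seam slightly toward the lid side of the grasp point. Now I swing the open gripper around it to the opposite tilt.

```bash
python3 -m inch '{"grip":[1,1,1,1,1,1,1,1,1,1],"travel":[[0.1,0.2,-0.2],[0.2,0.4,-0.35],[0.3,0.65,-0.45],[0.4,0.9,-0.5],[0.5,1.15,-0.55],[0.65,1.4,-0.5],[0.75,1.65,-0.45],[0.85,1.85,-0.35],[0.95,2.05,-0.2],[1.05,2.25,0]],"turn":[[8.2,-3.7,0],[16.4,-7.5,0],[24.5,-11.2,0],[32.7,-15,-0.1],[40.9,-18.7,-0.1],[49.1,-22.4,-0.1],[57.3,-26.2,-0.1],[65.4,-29.9,-0.2],[73.6,-33.7,-0.2],[81.8,-37.4,-0.2]]}' 40
python3 - <<'E'
from h import *
print(G()[0])
p,d,W=cloud('wrist')
cv2.imwrite('pics/w8.png',p[:,:,::-1])
p,d,W=cloud('scene')
cv2.imwrite('pics/s8.png',cv2.resize(p[110:230,280:440,::-1],None,fx=4,fy=4))
m=(W[...,2]>8)&(W[...,2]<78)&(abs(W[...,0]-540)<80)&(abs(W[...,1]-100)<70)
q=W[m]
plan([538.2,98.8,36],65.5,45)
E
```

```text
clock: 11.28
eef_pos: [544.4, 110.8, 23.1]
eef_rot: [3.138, -0.79, 1.145]
wrist_force: [0.2, 0.6, 0.1]
finger_gap: 93.9
[538.74319458  98.4919072   36.48387225]
G [538.2, 98.8, 36] tilt 45 TCP [543.8 111.   22.6] travel cm [0.07 0.11 0.15] turn [-0.1 -0.1  0.2] |turn| 0.2
```

View pics/w8.png

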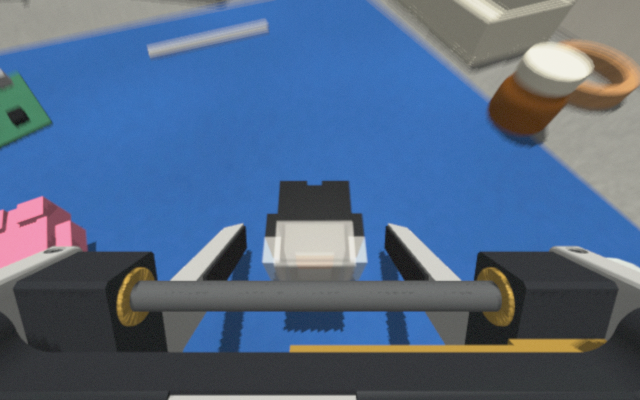

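View pics/s8.png

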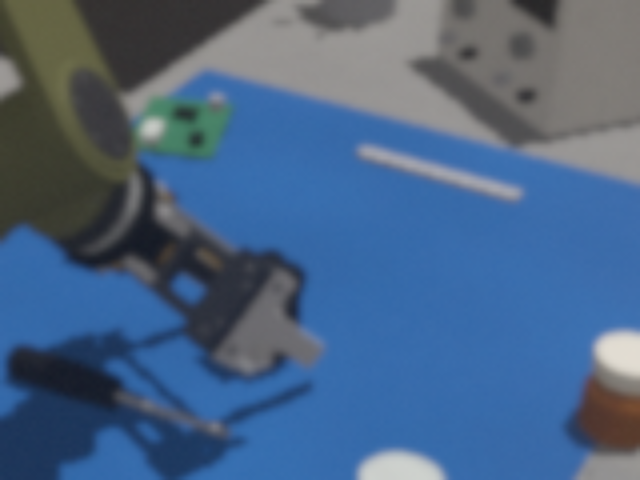

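The fingers again straddle the lugs symmetrically and the case is closed, lid side towards the camera. Gripping.

```bash
python3 -m inch '{"grip":[1,0.4,-1,-1,-1,-1,-1,-1],"travel":[[0,0.05,0],[0,0.05,0],[0,0.05,0],[0,0.05,0],[0,0.05,0],[0,0.05,0],[0,0.05,0],[0,0.05,0]],"turn":[[0,0,0],[0,0,0],[0,0,0],[0,0,0],[0,0,0],[0,0,0],[0,0,0],[0,0,0]]}' 40
python3 -m inch '{"grip":[-1,-1,-1,-1,-1,-1],"travel":[[0,0,1],[0,0,3],[0,0,6],[0,0,9],[0,0,11],[0,0,11]],"turn":[[0,0,0],[0,0,0],[0,0,0],[0,0,0],[0,0,0],[0,0,0]]}' 40
python3 - <<'E'
from h import *
print(G()[0])
p,d,W=cloud('wrist')
cv2.imwrite('pics/w9.png',p[:,:,::-1])
plan([488,-216.3,160],66.2,-45)
E
```

```text
clock: 12.38
eef_pos: [543.1, 110.5, 21.1]
eef_rot: [-3.138, -0.787, 1.138]
wrist_force: [0.2, 2.1, 1.4]
finger_gap: 55.9
clock: 13.12
eef_pos: [543.5, 110.3, 132.5]
eef_rot: [3.141, -0.787, 1.141]
wrist_force: [-0.3, 0.3, -2.9]
finger_gap: 55.9
[537.83257786  98.08610362 145.91840303]
G [488, -216.3, 160] tilt -45 TCP [ 482.6 -228.6  146.6] travel cm [ -6.04 -33.9    1.53] turn [-82.2  36.9   0.7] |turn| 90.1
```

View pics/w9.png

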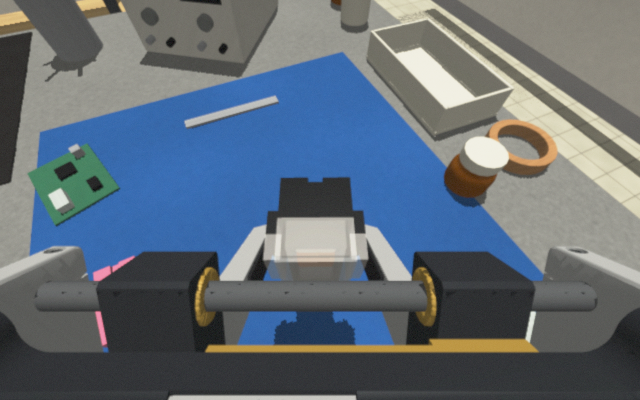

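Case A is lifted and closed. Now the second quarter turn, on the way to B.

```bash
python3 -m inch '{"grip":[-1,-1,-1,-1,-1,-1,-1,-1,-1,-1],"travel":[[-0.5,-2,0.5],[-1,-4,1],[-1.5,-7,1.5],[-2,-10,1.5],[-2.5,-13,1.5],[-3,-16,1.5],[-3.5,-19,1.5],[-4,-22,1.5],[-4.5,-25,1.5],[-5,-27,1.5]],"turn":[[-8.2,3.7,0],[-16.4,7.4,0],[-24.6,11.1,0.2],[-32.8,14.8,0.3],[-41,18.5,0.4],[-49.2,22.2,0.4],[-57.4,25.9,0.5],[-65.6,29.6,0.6],[-73.8,33.3,0.6],[-82.2,36.9,0.7]]}' 40
python3 - <<'E'
from h import *
print(G()[0],manip.read_state()['joints'].round(2))
plan([488,-216.3,160],66.2,-45)
E
```

```text
clock: 14.42
eef_pos: [492.6, -160.4, 145.3]
eef_rot: [-3.14, 0.791, 1.157]
wrist_force: [0.1, 0.8, -3.6]
finger_gap: 55.9
[ 498.03287686 -148.0412812   158.62871908] [-0.04  0.5   1.6  -0.73  1.45  0.62]
G [488, -216.3, 160] tilt -45 TCP [ 482.6 -228.6  146.6] travel cm [-1.   -6.82  0.13] turn [ 0.2 -0.2 -0. ] |turn| 0.3
```

```bash
python3 -m inch '{"grip":[-1,-1,-1,-1],"travel":[[-0.5,-3,0],[-1,-6,0],[-1,-6.8,0],[-1,-6.8,0]],"turn":[[0.2,-0.2,0],[0.2,-0.2,0],[0.2,-0.2,0],[0.2,-0.2,0]]}' 40
python3 - <<'E'
from h import *
g,R=G();print(g)
for n in ["scene","side","wrist"]:
    p,d,W=cloud(n); np.savez(f"c_{n}.npz",p=p,W=W)
    cv2.imwrite(f'pics/{n}10.png',p[:,:,::-1] if n=="wrist" else cv2.resize(p[170:310,200:370,::-1],None,fx=4,fy=4))
E
```

```text
clock: 14.92
eef_pos: [482.3, -228.2, 144.5]
eef_rot: [-3.14, 0.786, 1.156]
wrist_force: [0.8, -0.3, -2.7]
finger_gap: 55.6
[ 487.77053198 -215.95075271  157.96972387]
```

View pics/wrist10.png

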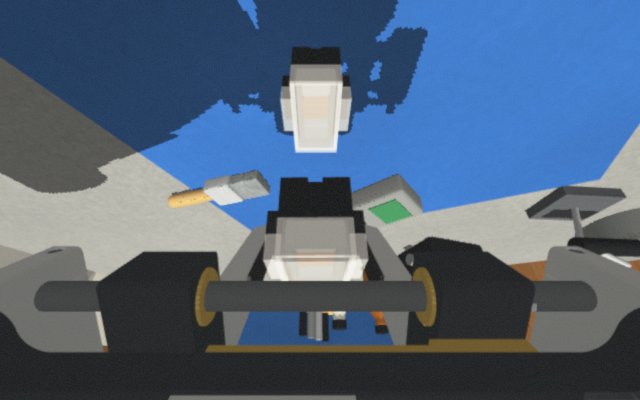

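View pics/side10.png

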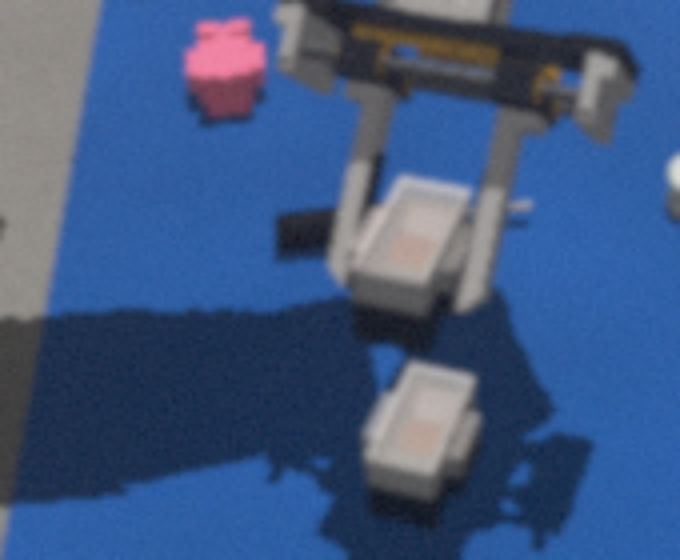

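View pics/scene10.png

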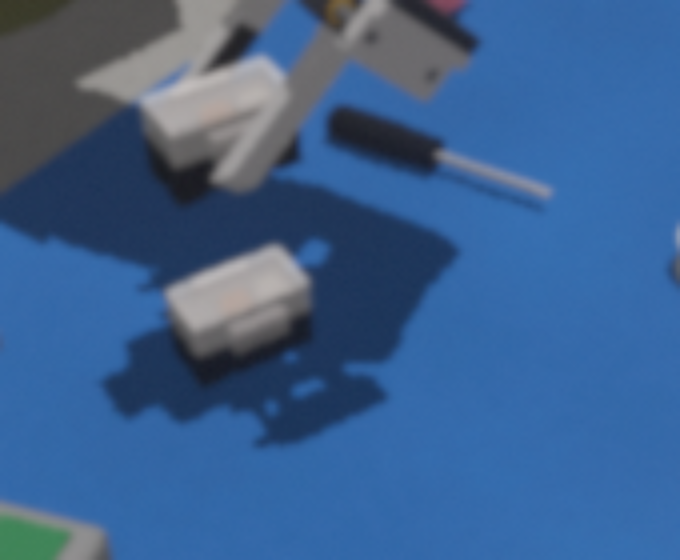

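A is now right way up above B. I measure its offset from B in the same cloud, in case axes.

```bash
cat > meas.py <<'E'
from h import *
import sys
def fit(W,zlo,zhi,c,ang=66.2):
    u=np.array([np.cos(np.radians(ang)),np.sin(np.radians(ang))]); x=np.array([u[1],-u[0]])
    q=W.reshape(-1,3); q=q[np.isfinite(q).all(1)]
    r=q[:,:2]-c; a=r@u; b=r@x
    k=(abs(a)<45)&(abs(b)<19.7+1)&(q[:,2]>zlo)&(q[:,2]<zhi)
    return a[k],b[k],q[k]
if __name__=="__main__":
  for n in ["scene","side","wrist"]:
    W=np.load(f"c_{n}.npz")['W']
    for nm,lo,hi in [("B",40,52),("A",150,200)]:
        a,b,q=fit(W,lo,hi,np.array([488,-216.3]))
        if len(a)<20: print(n,nm,len(a)); continue
        # top plane
        zt=np.percentile(q[:,2],90)
        t=abs(q[:,2]-zt)<3
        Am=np.c_[a[t],b[t],np.ones(t.sum())]; s=np.linalg.lstsq(Am,q[t,2],rcond=None)[0]
        print(n,nm,t.sum(),"ztop",zt.round(1),"u",np.percentile(a[t],[0,1,99,100]).round(1),"x",np.percentile(b[t],[0,1,99,100]).round(1),"slope deg u,x",np.degrees(s[:2]).round(1), "rect",rect(q[t][None],np.ones((1,t.sum()),bool)))
E
python3 meas.py
```

```text
scene B 351 ztop 48.7 u [-36.4 -35.9  35.2  36.3] x [-19.9 -19.2  19.6  19.8] slope deg u,x [0.  0.1] rect ((488.0811462402344, -216.38296508789062), (72.68707275390625, 39.55461502075195), 65.85050964355469)
scene A 373 ztop 180.3 u [-34.7 -34.4  35.5  36.1] x [-19.8 -19.5  20.   20.3] slope deg u,x [ 0.2 -0.7] rect ((488.57244873046875, -215.76068115234375), (70.53722381591797, 40.178611755371094), 65.85599517822266)
side B 431 ztop 49.3 u [-35.5 -34.8  36.7  38.9] x [-17.7 -17.   20.2  20.6] slope deg u,x [-0.2 -0.1] rect ((490.0769958496094, -215.3409881591797), (74.37052154541016, 38.212039947509766), 66.51686096191406)
side A 490 ztop 181.3 u [-33.8 -33.1  39.1  41. ] x [-18.1 -17.4  20.4  20.6] slope deg u,x [-0.1 -0.6] rect ((490.6025085449219, -213.50299072265625), (74.70830535888672, 38.64104461669922), 66.05818176269531)
wrist B 3344 ztop 48.2 u [-36.8 -35.5  36.4  37.2] x [-19.  -18.6  18.7  19.1] slope deg u,x [-0.2 -0.1] rect ((488.11505126953125, -216.12112426757812), (74.01622772216797, 38.109073638916016), 66.24822235107422)
wrist A 1949 ztop 180.2 u [ 7.7  8.6 39.3 40.6] x [-19.3 -18.8  18.4  18.8] slope deg u,x [-2.4 -0.3] rect ((497.5296325683594, -194.130615234375), (32.89593505859375, 38.1213264465332), 66.266357421875)
```

A sits about 1.8 mm along +u from B and is aligned in x and in yaw, with its underside about 84 mm above B's lid. I correct the shift and descend most of the way.

```bash
python3 -m inch '{"grip":[-1,-1,-1,-1,-1,-1,-1],"travel":[[-0.07,-0.16,-1.5],[-0.07,-0.16,-4],[-0.07,-0.16,-6],[-0.07,-0.16,-7],[-0.07,-0.16,-7.4],[-0.07,-0.16,-7.4],[-0.07,-0.16,-7.4]],"turn":[[0,0,0],[0,0,0],[0,0,0],[0,0,0],[0,0,0],[0,0,0],[0,0,0]]}' 40
python3 - <<'E'
from h import *
g,R=G();print(g, Ro.from_matrix(R).as_euler('xyz'))
from meas import fit
for n in ["scene","side","wrist"]:
    p,d,W=cloud(n); np.savez(f"c_{n}.npz",p=p,W=W)
    cv2.imwrite(f'pics/{n}11.png',p[:,:,::-1] if n=="wrist" else cv2.resize(p[170:310,200:370,::-1],None,fx=4,fy=4))
    a,b,q=fit(W,85,130,np.array([488,-216.3]))
    zt=np.percentile(q[:,2],90); t=abs(q[:,2]-zt)<3
    print(n,t.sum(),zt.round(1),np.percentile(a[t],[1,99]).round(1),np.percentile(b[t],[1,99]).round(1),rect(q[t][None],np.ones((1,t.sum()),bool)))
E
```

```text
clock: 15.95
eef_pos: [482.3, -229.3, 71.6]
eef_rot: [3.14, 0.786, 1.155]
wrist_force: [-0.0, -0.3, -2.0]
finger_gap: 56.2
[ 487.74400099 -216.98578786   84.99947023] [3.14024099 0.78556376 1.15531631]
scene 356 107.8 [-35.3  35.6] [-18.5  19.9] ((488.54473876953125, -216.16831970214844), (72.186767578125, 40.25819778442383), 64.77328491210938)
side 457 108.5 [-34.5  37.8] [-17.3  20. ] ((490.1436767578125, -215.18038940429688), (74.2083969116211, 38.26530838012695), 66.1984634399414)
wrist 1954 106.8 [ 7.1 37.8] [-18.6  18.7] ((496.94647216796875, -195.9490509033203), (32.557518005371094, 38.1679573059082), 66.70718383789062)
```

View pics/side11.png

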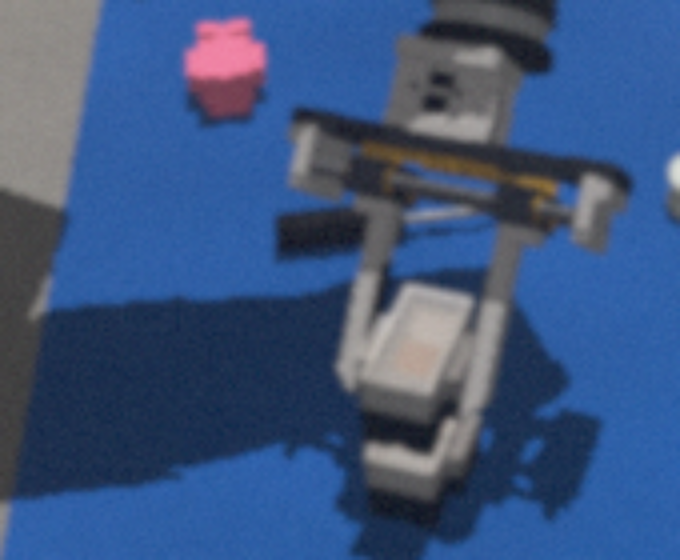

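View pics/scene11.png

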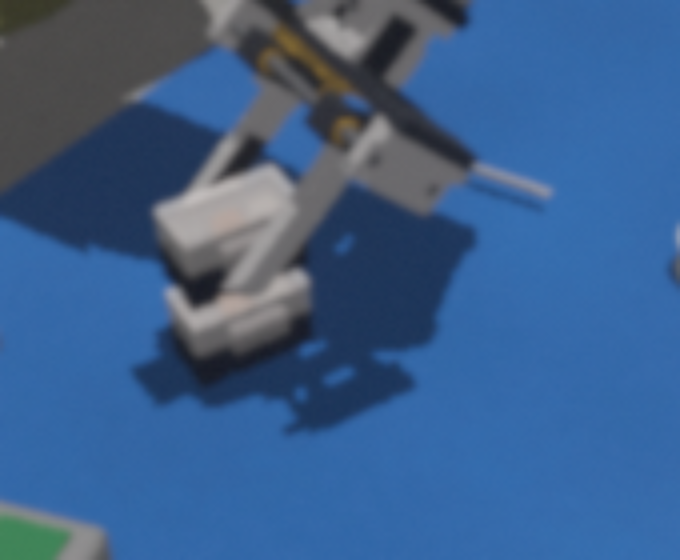

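```bash
python3 -m inch '{"grip":[-1,-1,-1,-1],"travel":[[-0.03,-0.07,-0.4],[-0.03,-0.07,-0.8],[-0.03,-0.07,-0.8],[-0.03,-0.07,-0.8]],"turn":[[0,0,0],[0,0,0],[0,0,0],[0,0,0]]}' 40
python3 -m inch '{"grip":[-1,-1,-1],"travel":[[0,0,-0.1],[0,0,-0.15],[0,0,-0.15]],"turn":[[0,0,0],[0,0,0],[0,0,0]]}' 40;
```

```text
clock: 16.6
eef_pos: [481.9, -229.9, 63.4]
eef_rot: [3.141, 0.786, 1.156]
wrist_force: [-0.2, 0.4, -1.8]
finger_gap: 56.2
clock: 16.98
eef_pos: [481.9, -229.9, 61.9]
eef_rot: [3.141, 0.786, 1.156]
wrist_force: [0.1, 0.4, -2.4]
finger_gap: 55.6
```

```bash
python3 - <<'E'
from h import *
g,R=G();print(g)
d=g[:2]-[488,-216.3];u=np.array([.4035,.915]);print(d@u,d@[u[1],-u[0]])
E
```

```text
[ 487.34347004 -217.64131344   75.31185878]
-1.4922116371592542 -0.05950494020819887
```

```bash
python3 -m inch '{"grip":[-1,-1,-1],"travel":[[0,0,-0.05],[0,0,-0.08],[0,0,-0.08]],"turn":[[0,0,0],[0,0,0],[0,0,0]]}' 40
python3 -m inch '{"grip":[-1,-1,-1],"travel":[[0,0,-0.03],[0,0,-0.05],[0,0,-0.05]],"turn":[[0,0,0],[0,0,0],[0,0,0]]}' 40
```

```text
clock: 17.35
eef_pos: [481.9, -229.9, 61.0]
eef_rot: [3.141, 0.786, 1.156]
wrist_force: [0.1, 0.8, -3.2]
finger_gap: 55.8
clock: 17.73
eef_pos: [481.9, -229.9, 60.5]
eef_rot: [3.141, 0.786, 1.156]
wrist_force: [0.3, -0.9, -2.5]
finger_gap: 55.7
```

```bash
python3 -m inch '{"grip":[-1,-1,-1],"travel":[[0,0,-0.03],[0,0,-0.05],[0,0,-0.05]],"turn":[[0,0,0],[0,0,0],[0,0,0]]}' 40
python3 - <<'E'
from h import *
from meas import fit
for n in ["scene","side"]:
    p,d,W=cloud(n)
    cv2.imwrite(f'pics/{n}12.png',cv2.resize(p[190:310,220:350,::-1],None,fx=5,fy=5))
    a,b,q=fit(W,85,130,np.array([488,-216.3]))
    zt=np.percentile(q[:,2],90); t=abs(q[:,2]-zt)<3
    print(n,t.sum(),zt.round(1),np.percentile(a[t],[1,99]).round(1),np.percentile(b[t],[1,99]).round(1))
E
```

```text
clock: 18.1
eef_pos: [482.1, -230.0, 60.3]
eef_rot: [3.14, 0.786, 1.155]
wrist_force: [-0.4, 1.1, 2.0]
finger_gap: 55.9
scene 354 96.8 [-35.7  34.9] [-19.2  19.9]
side 454 97.3 [-35.2  36.4] [-16.8  20.4]
```

View pics/side12.png

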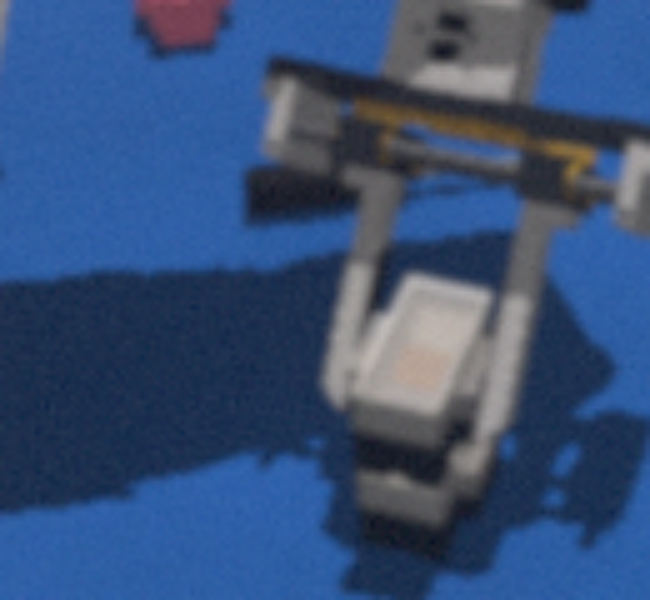

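Contact is made (about 4.5 N taken up). The top is at 97 mm and the edges agree with B within about 0.3 mm. Release gently and back off along the tool axis.

```bash
python3 -m inch '{"grip":[-1,-1,0.22,0.26,0.3,0.4,0.7,1,1,1],"travel":[[0,0,-0.03],[0,0,-0.03],[0,0,-0.03],[0,0,-0.03],[0,0,-0.03],[0,0,-0.03],[0,0,-0.03],[0,0,-0.03],[0,0,-0.03],[0,0,-0.03]],"turn":[[0,0,0],[0,0,0],[0,0,0],[0,0,0],[0,0,0],[0,0,0],[0,0,0],[0,0,0],[0,0,0],[0,0,0]]}' 40
python3 -c "
from h import *
p,d,W=cloud('wrist'); cv2.imwrite('pics/w13.png',p[:,:,::-1])"
```

```text
clock: 19.45
eef_pos: [482.1, -230.0, 60.0]
eef_rot: [3.14, 0.786, 1.155]
wrist_force: [0.6, 0.0, -0.5]
finger_gap: 94.0
```

View pics/w13.png

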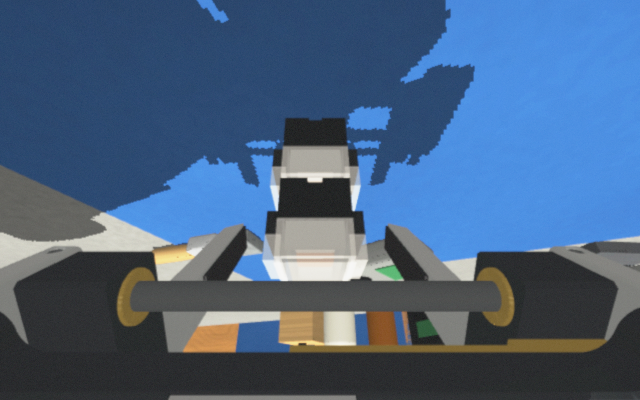

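The stack stands with the fingers open and clear on both sides. Retreating.

```bash
python3 -m inch '{"grip":[1,1,1,1,1,1,1,1],"travel":[[0.3,0.65,0.7],[0.9,1.9,2.1],[1.7,3.9,4.2],[2.9,6.5,7.1],[4,9.1,9.9],[5.2,11.7,14],[5.2,11.7,18],[5.2,11.7,18]],"turn":[[0,0,0],[0,0,0],[0,0,0],[0,0,0],[0,0,0],[0,0,0],[0,0,0],[0,0,0]]}' 40
python3 - <<'E'
from h import *
from meas import fit
for n in ["scene","side","wrist"]:
    p,d,W=cloud(n)
    cv2.imwrite(f'pics/{n}14.png',p[:,:,::-1] if n=="wrist" else cv2.resize(p[150:310,200:400,::-1],None,fx=3.5,fy=3.5))
    a,b,q=fit(W,85,130,np.array([488,-216.3]))
    zt=np.percentile(q[:,2],90); t=abs(q[:,2]-zt)<3
    print(n,t.sum(),zt.round(1),np.percentile(a[t],[1,99]).round(1),np.percentile(b[t],[1,99]).round(1),rect(q[t][None],np.ones((1,t.sum()),bool)))
    z=W[...,2]; R=(abs(W[...,0]-490)<60)&(abs(W[...,1]+216)<60)&(z>8)&(z<120)
    print(rect(W,R))
    q=W[(z>6)&(z<70)&(W[...,0]>400)&(W[...,0]<580)&(abs(W[...,1]+15)<25)]
    if len(q): print('driver',np.percentile(q,[2,50,98],0).round())
E
```

```text
clock: 20.5
eef_pos: [535.1, -111.8, 243.7]
eef_rot: [3.133, 0.783, 1.151]
wrist_force: [-0.4, -0.2, -0.1]
finger_gap: 93.7
scene 375 96.5 [-35.8  35.4] [-19.7  19.8] ((487.9993591308594, -216.31874084472656), (72.93009185791016, 41.061424255371094), 66.46147155761719)
((491.2945556640625, -218.1864776611328), (73.86080932617188, 51.88209915161133), 66.73126220703125)
driver [[409. -28.   8.]
 [463. -19.  18.]
 [566.  -6.  26.]]
side 461 97.3 [-35.3  37. ] [-17.5  20.3] ((489.39752197265625, -216.0308380126953), (73.46542358398438, 38.629737854003906), 66.30740356445312)
((490.1069641113281, -216.22755432128906), (75.32776641845703, 56.463775634765625), 66.25651550292969)
driver [[411. -28.   7.]
 [459. -19.  19.]
 [568.  -6.  27.]]
wrist 1063 96.3 [-34.6  36.3] [-18.4  18.7] ((488.5783386230469, -215.38966369628906), (73.03685760498047, 38.00954055786133), 66.55916595458984)
((488.74273681640625, -215.46209716796875), (73.03324890136719, 56.103214263916016), 66.68875122070312)
driver [[408. -26.  18.]
 [425. -17.  24.]
 [453.  -6.  27.]]
```

View pics/wrist14.png

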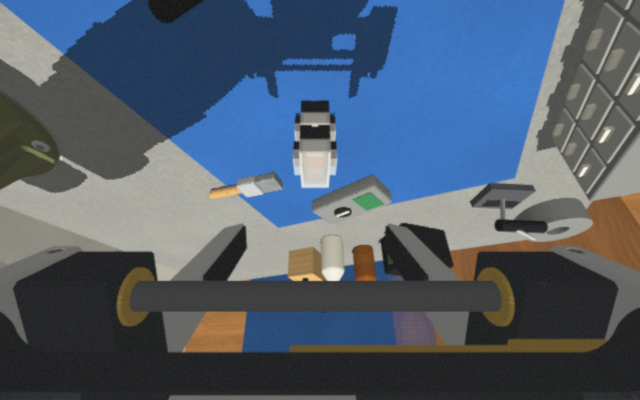

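View pics/scene14.png

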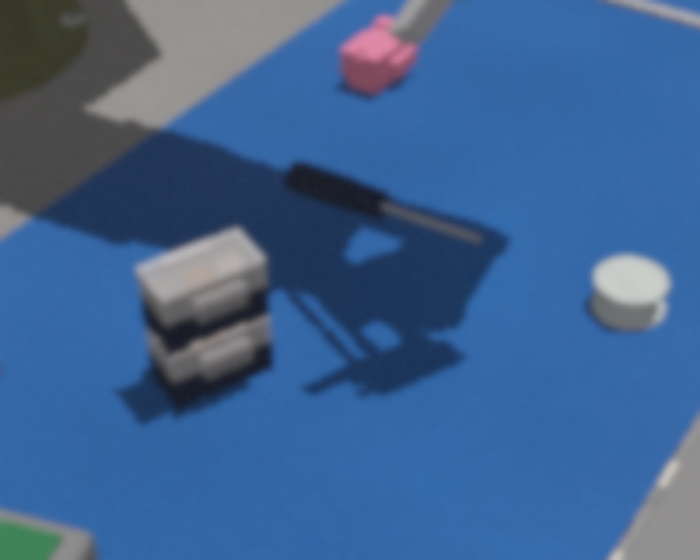

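View pics/side14.png

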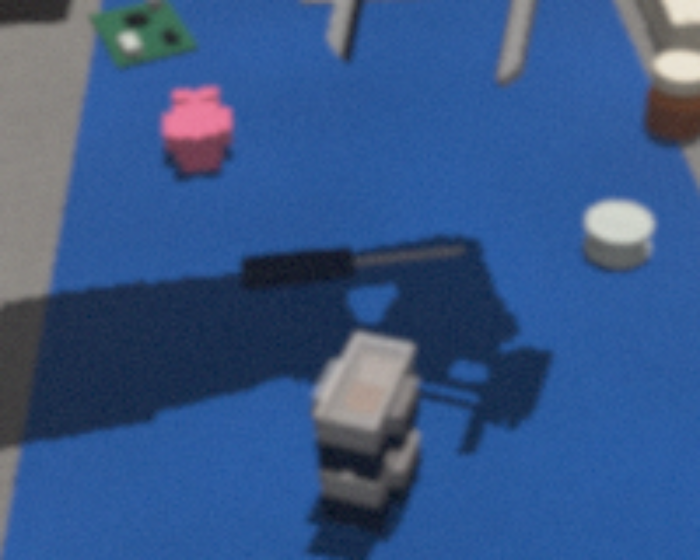

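The stack is square, closed and stands free, with its top at 96–97 mm, and the screwdriver has not moved. Handing in.

```bash
python3 -c "
from cell import manip
print(manip.sign_off())"
```

```text
the job is handed in; nothing more can be done
None
```

Case A is right way up and stacked on case B, and the job was handed in at about 20.5 s of the 53 s allowed. I gripped it across the lugs over the seam, turned it a quarter onto its end and took a fresh grip. After the second quarter turn I lowered it onto B until contact (about 4.5 N), released and backed off.

**Last checks:**
- **Height:** A's top is at 96–97 mm (96 mm expected).
- **Alignment:** its edges match B's earlier edges to about 0.5 mm in the scene and side views. Its long axis is at about 66.3–66.6°, against B's 66.2°. The wrist view puts one end about 1 mm off, but that was measured at a steep angle.
- **Lid and base:** they looked closed in every picture I viewed, and the largest wrist force reading I saw was about 7 N.
- **Everything else:** the screwdriver measures where it was. The other things look unmoved in the pictures, but I did not re-measure them. I also did not re-measure B itself after stacking.

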